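# Chock the roller on the sloping ramp

## Task

The steel roller on the small sloping ramp is held only by two tiny beads. Take the tall wooden wedge (not the plain block or the thin shim wedge) and chock the roller with it: lay the wedge flat on the ramp on the roller's low side, push its thin end snugly under the middle of the roller, square to it, and let go. Do not let the roller roll away.

Things in the scene. Friction and masses are not known exactly. Their poses are not given: they have to be found in the camera images.
- ramp: Fixed dark steel plate, 170 (x) x 150 (y) mm. Origin on the bench under its middle; z vertical, x level, pointing uphill, y level along the roller. Its face slopes 5 deg up towards +x, 16 mm over the bench at the origin. The roller touches the face 30 mm uphill of the middle, against two beads 2.5 mm high at y = +-47 to 63 mm, just downhill of that line; between them the face is smooth.
- roller_center (a point): Centre of the steel roller: cylinder 50 mm across, 130 mm long (150 with stub shafts), about 0.5 kg, axis = its own y, level and parallel to the ramp's y. Rolls freely: about 1 N pushes it uphill. Resting on the beads, its centre is 28 mm from the ramp's origin along the ramp's x and 43.5 mm above the bench.
- chock_center (a point): Middle of the tall wooden wedge, 17 mm over its underside: 70 mm (x) x 45 (y), about 80 g. Toe (2 mm thick) at +x, 35 mm from this point; rises at 28 deg to 34 mm, 10 mm from the heel (-x). Grip across the 45 mm width, best 15 mm to the heel side (29 mm high). Snug on the resting roller, this point is 45 mm downhill of its contact line. Plain block: 70 x 45 x 34, no taper; shim: 50 x 22 x 11.
Mind the look-alikes: they are no part of the job. What is shaped like the part that bears chock_center but blue or orange is not meant.

How it is judged (in metres and radians):
At the end, for the whole second after the job is handed in: The wedge lies flat on the ramp, thin end uphill, at most 10 mm short of the roller in its place (or up to 30 mm further uphill with the roller on it). Roller at most 32 mm uphill of its place. Both within 25 mm of the ramp's mid-width and 12 degrees of square (x of chock_center in the frame of ramp between -0.0265 and 0.018 m and y of chock_center in the frame of ramp between -0.025 and 0.025 m and z of chock_center in the frame of ramp between 0.024 and 0.041 m and angle between the y axis of each of chock_center, roller_center and the y axis of ramp, either way round below 0.21 rad and angle between chock_center's own z axis and vertical below 0.19 rad and x of roller_center in the frame of ramp between 0.018 and 0.06 m and y of roller_center in the frame of ramp between -0.025 and 0.025 m and z of roller_center in the frame of ramp between 0.036 and 0.056 m); the robot touches nothing.
It fails at once if the roller rolls down over its beads or off the ramp (x of roller_center in the frame of ramp below 0.012 m or height (world z) of roller_center below 0.032 m).
It also fails if it takes over 35 s, if anything falls off the work surface, if the arm or the gripper's body presses on something with over 40 N, if the wrist force passes 120 N, or if a joint passes its speed limit or range.

## Robot

A 6-joint arm with a two-finger parallel gripper is mounted at the origin on a cart in front of the work surface, level with it; the furniture and walls round the work are solid. World frame = base frame: x ahead of the robot, y to its left, z up, the work surface at z = 0. Lengths are in mm, angles in rad, forces in N, time in s.
With the tool pointing down it reaches from about 350 to 775 mm from the base axis. Payload 7.3 kg.
Tool frame: the origin (TCP) lies at the very end of the fingers, on their centre line; the grasp point (between the pads) lies 19 mm behind it (bot.tcp_to_grasp is the distance from the TCP to the grasp point, in mm); z points along the fingers, y is the direction in which the jaws open and shut (so a half turn about z gives the same grasp; the last joint's range is limited). The gripper opens to 92 mm and grips with 3 to 60 N. Pads are 19 mm wide; open, the fingers measure 130 mm over their backs; the gripper's body (75 mm by 190 mm) begins 47 mm behind the grasp point.
Start: joints at [-1.454, 0.342, 1.524, -0, 1.275, -0.146], TCP at [136.409, -506.989, 226.741] pointing down, gripper open.
Joint ranges: [-2.53, 2.53], [-0.77, 2.02], [0.04, 2.7], [-1, 4.14], [0.28, 2.66], [-3.11, 3.11]. Speed limits (rad/s): [2.57, 2.57, 3.14, 3.14, 3.14, 3.14].

## Interface

Orientations are given as [roll, pitch, yaw] about the fixed x, y, z axes, in that order (R = Rz(yaw) Ry(pitch) Rx(roll)).
In Python, from plant import bot gives the robot as it stands. The module is installed in compiled form; this text tells all that it offers.
- The arm moves only by the tool carry_out, never from a script. Its argument "motion" is a list of rows, each a list of 5 numbers: the closure, from 0 (fully open) to 1 (shut), then the shift along the tool's x, y, z in mm, then the turn about the tool's z in degrees. In form: [[claw, dx, dy, dz, spin], ...]. A call has 1 to 10 rows; each row is the pose to reach, as a shift and turn from the pose measured when the call began, along the tool's axes at that moment; what a row does not reach only later rows make up. A row lasts 1/8 s, in which the tool goes at most 62.5 mm and 10.7 degrees, less where a joint would pass 70% of its speed; a pose out of reach is approached as far as the arm can. A call with a gripper value outside its range is refused whole. The fingers move at their own pace and stop on an object; the grip force is fixed at half the most. Time passes only in rows, so rows that repeat a pose let the fingers close. It gives the time, the measured TCP pose, the force and the opening at its end, in the units of the state.
- bot.get_obs(): the state, without advancing time (a new reading comes with each control period).
- bot.capture(name): name is "scene" or "top"; returns a dict with "color" (400x640x3 uint8, red, green, blue), "depth" (400x640 float32, mm along the optical axis (not along the pixel's ray), 0 where there is no reading), "K" (3x3 intrinsics, pixels), "camera_from_world" (4x4, takes a point from world to camera coordinates). Camera axes: x right, y down, z forward; pixel columns grow to the right and rows downward; lengths in mm; the calibration is good to about 2 mm. A picture is of the moment at which its call begins.
- bot.close_job(): hands the job in, once; it reports no verdict.
The state is a dict: "time": time; "joint_positions": joint angles; "dq": joint speeds; "tau": joint torques, N m; "tool_pos": TCP position; "tcp_rot": TCP orientation; "contact_force": force on the tool from outside, world axes, zero at the start; "moment": the same for the moment, N m; "grip_width": finger opening in mm.
Only numpy, scipy, OpenCV 4.12 (cv2) and the standard library are available. Lean on these libraries where they do the work, as an engineer would, in place of code of your own. Each camera call takes 0.05 s, during which the arm holds its last target.

## Working session

There is one attempt and no reset: what is moved stays moved. The work goes in short steps, Python scripts to look and compute and a tool call to move; the robot and the scene stay as the last step left them, time stands still between calls to the robot, and variables do not carry over. Pictures are saved under pics/ and viewed, and the job is handed in when it is done.

Besides the shell and the picture viewer there is one more tool, called after "Emit:" in YAML: its name, and indented under it one key for each argument. carry_out: Moves the arm, as the interface text tells. Its arguments: {"type":"object","properties":{"motion":{"type":"array","items":{"type":"array","items":{"type":"number"}}}},"required":["motion"]}

```bash
mkdir -p pics; python3 - <<'E'
from plant import bot
import cv2,numpy as np
print(bot.get_obs())
for n in("scene","top"):
    c=bot.capture(n); cv2.imwrite(f"pics/{n}0.png",c["color"][:,:,::-1]); np.savez(f"{n}0.npz",**c)
    print(n,c["K"],c["camera_from_world"])
E
```

```text
{'time': 0.0, 'joint_positions': array([-1.45399249e+00,  3.42727112e-01,  1.52501372e+00, -2.22423292e-05,
        1.27542454e+00, -1.46014000e-01]), 'dq': array([-0.00066923,  0.00153593, -0.00058415, -0.0001224 ,  0.00099104,
        0.00011915]), 'tau': array([ 5.59446198e-04, -4.31247389e+01, -2.44220996e+01,  7.17154378e-02,
        5.60637563e-02, -1.50032861e-04]), 'tool_pos': array([ 136.35528543, -506.55357036,  226.04385253]), 'tcp_rot': array([-3.14003358e+00, -2.07780165e-04,  2.62824166e-01]), 'contact_force': array([0.08183864, 0.79983306, 0.87656988]), 'moment': array([-0.01513926,  0.00393799,  0.01067746]), 'grip_width': 91.95677483775414}
scene [[457.33570848   0.         318.10515483]
 [  0.         457.33570848 198.00104919]
 [  0.           0.           1.        ]] [[-7.92303311e-01 -6.09599747e-01  2.53695039e-02  6.79161274e+02]
 [-3.21686896e-01  3.82045391e-01 -8.66348002e-01  6.60387217e+01]
 [ 5.18433221e-01 -6.94571427e-01 -4.98796078e-01  8.74512093e+02]
 [ 0.00000000e+00  0.00000000e+00  0.00000000e+00  1.00000000e+00]]
top [[480.55970022   0.         316.10694917]
 [  0.         480.55970022 204.04509037]
 [  0.           0.           1.        ]] [[ 3.05278617e-02 -9.99479348e-01  1.04442795e-02  3.57121832e+02]
 [-9.94425329e-01 -3.14252726e-02 -1.00651465e-01  5.98964970e+02]
 [ 1.00927275e-01 -7.31338206e-03 -9.94866926e-01  8.78915178e+02]
 [ 0.00000000e+00  0.00000000e+00  0.00000000e+00  1.00000000e+00]]
```

View pics/scene0.png

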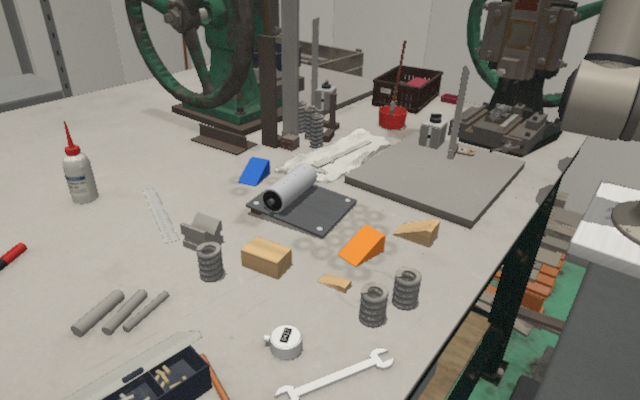

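View pics/top0.png

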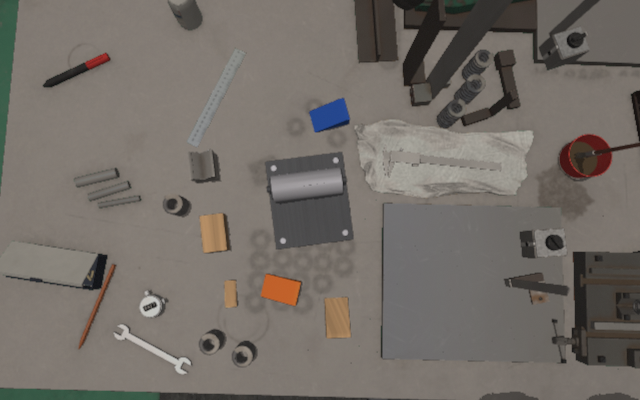

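Candidates: the wooden piece at top px (338,317) / scene (418,232) looks like the tall wedge. The others are the plain block at (214,233), the shim at (230,293), and the orange (282,289) and blue (330,115) wedges. Next, a close crop to check the choice.

```bash
cat > h.py <<'E'
import numpy as np
def pts(c):
    d=c["depth"].astype(float);K=c["K"];v,u=np.indices(d.shape)
    P=np.stack([(u-K[0,2])/K[0,0]*d,(v-K[1,2])/K[1,1]*d,d],-1)
    T=c["camera_from_world"];return (P-T[:3,3])@T[:3,:3]
E
python3 - <<'E'
import cv2,numpy as np
from h import pts
s=np.load("scene0.npz");t=np.load("top0.npz")
a=cv2.resize(s["color"][200:260,380:460],None,fx=5,fy=5,interpolation=2)
b=cv2.resize(t["color"][285:350,300:380],None,fx=5,fy=5,interpolation=2)[:300]
cc=cv2.resize(t["color"][140:260,250:370],(480,480),interpolation=2)
im=np.zeros((590,800,3),np.uint8);im[:300,:400]=a;im[:300,400:]=b
im[300:590,:290]=cv2.resize(cc,(290,290))
cv2.imwrite("pics/crop0.png",im[:,:,::-1])
P=pts(t)
np.set_printoptions(precision=0,suppress=True)
for v in range(295,342,4): print(v,P[v,320:356:3,2])
E
```

```text
295 [-5. -0.  1.  2. -1. -2. -1. -0. -2. -0. -1. -3.]
299 [-1. -3.  1.  1.  2. -1.  3.  1.  6.  2. -1. -1.]
303 [-1.  2.  8.  5.  6.  5.  3.  4.  7.  8. -1. -1.]
307 [ 2. -3.  9.  9. 13.  8. 10. 12. 10. 13. -3. -3.]
311 [-1.  0. 12. 11. 15. 12. 13. 14. 13. 12. -2. -2.]
315 [ 1. -1. 18. 17. 19. 15. 17. 19. 20. 20. -1.  0.]
319 [-4. -3. 23. 19. 21. 22. 24. 22. 20. 23.  3.  1.]
323 [-2. -2. 24. 27. 23. 26. 25. 27. 29. 26.  1. -1.]
327 [-4. -0. 29. 30. 29. 28. 31. 27. 28. 29. 29.  1.]
331 [-2. -1. 30. 32. 32. 33. 32. 32. 37. 32. 31.  1.]
335 [-3. -0. 18. 34. 36. 31. 30. 30. 35. 34. 36. -2.]
339 [ 0.  0.  2. -2. -1. -3. -3.  1. -0.  0. -2.  3.]
```

View pics/crop0.png

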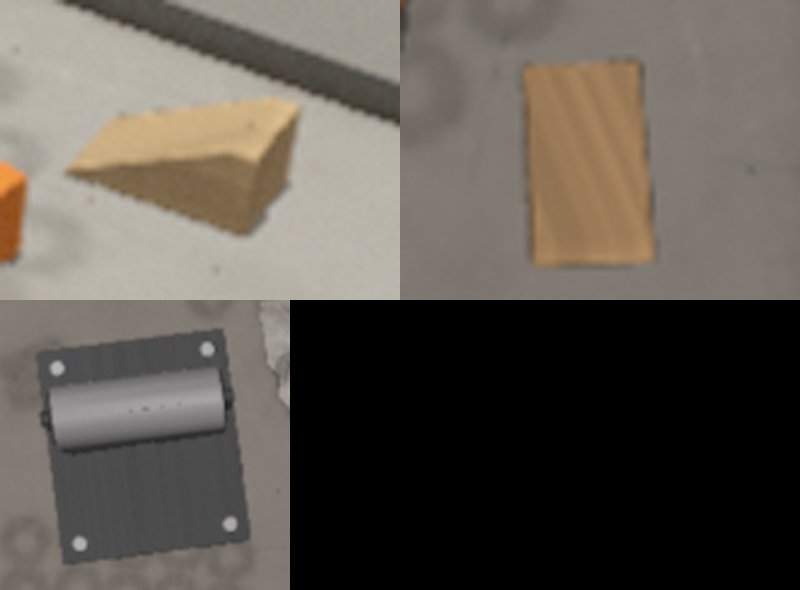

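The crop shows the tall wooden wedge at top px (338,317), toe pointing up the image (+x). The plate's uphill end, where the roller sits, is also up the image. Next I measure the poses.

```bash
python3 - <<'E'
import cv2,numpy as np
from h import pts
np.set_printoptions(precision=2,suppress=True)
t=dict(np.load("top0.npz"));P=pts(t);s=dict(np.load("scene0.npz"))
def fit(m,name):
    q=P[m]; r=cv2.minAreaRect(q[:,:2].astype(np.float32)); print(name,m.sum(),r, cv2.boxPoints(r)); return r
hsv=cv2.cvtColor(t["color"],cv2.COLOR_RGB2HSV)
m=np.zeros((400,640),bool);m[290:350,315:365]=1
w=m&(hsv[...,1]>90); 
print(np.median(hsv[320,338]),hsv[300,315])
fit(w,"wedge")
ve,ue=np.where(w);print(ve.min(),ve.max(),ue.min(),ue.max())
# wedge heading from toe/heel: PCA on colour mask
print(P[w].mean(0))
# ramp plate
m=np.zeros((400,640),bool);m[145:255,258:358]=1
z=P[...,2]
pl=m&(z>6)&(z<30)&(t["depth"]>0)&(hsv[...,2]<125)
n,l,st,c=cv2.connectedComponentsWithStats(pl.astype(np.uint8));pl=l==1+np.argmax(st[1:,4])
fit(pl,"plate")
A=np.c_[P[pl][:,:2],np.ones(pl.sum())];g=np.linalg.lstsq(A,P[pl][:,2],rcond=None)[0]
print("plane",g,np.degrees(np.arctan(np.hypot(*g[:2]))),"uphill dir deg",np.degrees(np.arctan2(g[1],g[0])))
ro=m&(z>48)&(z<85); fit(ro,"roller top"); q=P[ro];print(q.mean(0),np.percentile(q[:,2],[50,90,95,99]))
ax=np.linalg.svd(q[:,:2]-q[:,:2].mean(0),full_matrices=False)[2][0];print("axis",ax,np.degrees(np.arctan2(*ax[::-1])))
E
```

```text
111.0 [ 13  28 126]
wedge 937 ((422.4689025878906, 339.87518310546875), (161.60519409179688, 51.789581298828125), 12.142037391662598) [[338.03 348.19]
 [348.92 297.56]
 [506.91 331.56]
 [496.02 382.19]]
297 337 325 350
[377.95 330.5   22.48]
plate 3637 ((565.6812744140625, 383.55633544921875), (109.05388641357422, 149.96957397460938), 9.368534088134766) [[499.68 448.66]
 [524.09 300.7 ]
 [631.69 318.45]
 [607.27 466.42]]
plane [  0.09   0.01 -40.89] 4.934695806942985 uphill dir deg 9.331694473556905
roller top 1867 ((621.7886352539062, 394.4521789550781), (48.61461639404297, 147.28927612304688), 9.090970993041992) [[586.15 463.33]
 [609.42 317.89]
 [657.43 325.57]
 [634.15 471.01]]
[620.12 393.96  62.61] [64.   67.97 68.63 69.79]
axis [-0.16  0.99] 99.23969153882057
```

```bash
cat > wf.py <<'E'
import cv2,numpy as np
from h import pts
def comp(m):
    n,l,st,c=cv2.connectedComponentsWithStats(m.astype(np.uint8));return l==1+np.argmax(st[1:,4])
def wedge(t,u0,u1,v0,v1,z0=0):
    P=pts(t);hsv=cv2.cvtColor(t["color"],cv2.COLOR_RGB2HSV)
    m=np.zeros((400,640),bool);m[v0:v1,u0:u1]=1
    m=comp(m&(hsv[...,1]>80)&(hsv[...,0]<22)&(hsv[...,0]>8))
    q=P[m]; q=q[(q[:,2]>z0-6)&(q[:,2]<z0+45)]
    md=np.median(q[:,:2],0);q=q[np.linalg.norm(q[:,:2]-md,axis=1)<48]
    g=np.linalg.lstsq(np.c_[q[:,:2],np.ones(len(q))],q[:,2],rcond=None)[0]
    r=cv2.minAreaRect(q[:,:2].astype(np.float32))
    b=cv2.boxPoints(r)
    return m.sum(),r,b,np.degrees(np.arctan2(-g[1],-g[0])),np.percentile(q[:,2],[2,98]),m
E
python3 - <<'E'
import numpy as np
from wf import wedge
np.set_printoptions(precision=1,suppress=True)
print(wedge(dict(np.load("top0.npz")),318,360,292,345)[:-1])
E
```

```text
(np.int64(955), ((378.04156494140625, 330.1954040527344), (69.31804656982422, 43.93309020996094), 4.194347381591797), array([[341.9, 349.6],
       [345.1, 305.8],
       [414.2, 310.8],
       [411. , 354.6]], dtype=float32), np.float64(7.726183657459946), array([ 1. , 35.5]))
```

```bash
python3 - <<'E'
import numpy as np
from h import pts
H=np.full((20,28),-9.)
for n in("top0","scene0"):
    t=dict(np.load(n+".npz"));P=pts(t)[t["depth"]>0]
    i=((P[:,0]-0)//50).astype(int);j=((P[:,1]+700)//50).astype(int)
    k=(i>=0)&(i<20)&(j>=0)&(j<28)
    np.maximum.at(H,(i[k],j[k]),P[k,2])
print("     "+" ".join(f"{-700+50*j:5d}" for j in range(28)))
for i in range(20): print(f"{50*i:4d} "+" ".join(f"{h:5.0f}" for h in H[i]))
E
```

```text
-700  -650  -600  -550  -500  -450  -400  -350  -300  -250  -200  -150  -100   -50     0    50   100   150   200   250   300   350   400   450   500   550   600   650
   0    -9    -9    -9    -9    -9    -9    -9    -9    -9    -9    -9    -9    -9    -9    -9     8     3     3    -9    -9    -9    -9    -9    -9    -9    -9    -9    -9
  50    -9    -9    -9    -9    -9    -9    -9    -9    -9    -9     2     3    15    41    42    17     3     3    -9    -9    -9    -9    -9    -9    -9    -9    -9    -9
 100    -9    -9    -9    -9    -9    -9    -9    -9    -9    -9     3     3     4    12   291   281     3     3    -9    -9    -9    -9    -9    -9    -9    -9    -9    -9
 150    -9    -9    -9    -9    -9    -9    -9    -9    -9    -9    -9    -9    -9    -9   395   285    -9    -9    -9    -9    -9    -9    -9    -9    -9    -9    -9    -9
 200    -9    -9    -9    -9    -9     3     3     3     3     4     4     3     3   391   393   288     4     4     4     5     4     4     4     4     4     5     3     4
 250    -9    -9    -9    -9   350   346    32    29    14     4    
[... 1826 characters left out ...]
 5     4
 800    -9    -9    -9    -9    88    86    87    87    88    88     3     4     4    19    19    84   377   380   275     5     3     5     4     4     5     7     4     4
 850    -9    -9    -9    -9    87    88    86    22    25    23    23    91   102    30    31    86     3   334   351   351     7     5     5     4     5     5     4     3
 900    -9    -9    -9    -9    -9    23    24    24    24    23    25   100   275    26    30    20    17    22   335   349     8     3     3     4     3     3   114    98
 950    -9    -9    -9    -9    23    24    24    24    23    24    24    24    81    55   251    48    50    66   169   163     8     4     4     3     4     3   165   113
```

```bash
python3 - <<'E'
import numpy as np,cv2
from h import pts
for n in("top0","scene0"):
    t=dict(np.load(n+".npz"));P=pts(t);ok=t["depth"]>0
    T=t["camera_from_world"];print(n,"cam at",-T[:3,:3].T@T[:3,3])
    H=np.full((12,14),-9.);Q=P[ok]
    i=((Q[:,0]-0)//50).astype(int);j=((Q[:,1]+600)//50).astype(int)
    k=(i>=0)&(i<12)&(j>=0)&(j<14);np.maximum.at(H,(i[k],j[k]),Q[k,2])
    print("     "+" ".join(f"{-600+50*j:5d}" for j in range(14)))
    for a in range(12): print(f"{50*a:4d} "+" ".join(f"{h:5.0f}" for h in H[a]))
t=dict(np.load("scene0.npz"));P=pts(t)
np.set_printoptions(precision=0,suppress=True)
for v in (0,20,40,80):
  for u in range(460,640,12): print(v,u,P[v,u],t["depth"][v,u]>0)
cv2.imwrite("pics/rt.png",cv2.resize(t["color"][0:170,440:640],(800,680)[:2])[:600,:,::-1])
E
```

```text
top0 cam at [496.01725788 382.18637578 930.96046295]
      -600  -550  -500  -450  -400  -350  -300  -250  -200  -150  -100   -50     0    50
   0    -9    -9    -9    -9    -9    -9    -9    -9    -9    -9    -9    -9    -9    -9
  50    -9    -9    -9    -9    -9    -9    -9    -9    -9    -9    -9    -9    -9    -9
 100    -9    -9    -9    -9    -9    -9    -9    -9    -9    -9    -9    -9    -9    -9
 150    -9    -9    -9    -9    -9    -9    -9    -9    -9    -9    -9    -9    -9    -9
 200    -9    -9    -9    -9    -9    -9    -9     4     4     3     3     4     3     4
 250    -9    -9    -9    -9    -9    -9    -9     4     4     4     5     5     5     4
 300    -9    -9    -9    -9    -9    -9    -9    67    93    78    68    25    25    24
 350    -9    -9    -9    -9    -9    -9    -9    71    94    85    60    25    26    26
 400    -9    -9    -9    -9    -9    -9    -9    73    96    71    29    31   235    25
 450    -9    -9    -9    -9    -9    -9    -9    77    81    80    35    75   242    24
 500    -9    -9    -9    -9    -9    -9     2    71    72    76   1
[... 2523 characters left out ...]
 277.] True
40 556 [ 337. -220.  278.] True
40 568 [  456. -1067.   146.] True
40 580 [  411. -1043.   155.] True
40 592 [235.   2. 322.] True
40 604 [214.  23. 328.] True
40 616 [196.  28. 331.] True
40 628 [178.  27. 334.] True
80 460 [  851. -1062.   -84.] True
80 472 [  793. -1053.   -71.] True
80 484 [ 554. -450.   97.] True
80 496 [ 517. -448.  104.] True
80 508 [ 414. -185.  177.] True
80 520 [ 390. -203.  178.] True
80 532 [ 378. -276.  165.] True
80 544 [ 363. -342.  155.] True
80 556 [  455. -1054.    -8.] True
80 568 [249.  43. 255.] True
80 580 [225.  77. 266.] True
80 592 [207.  73. 269.] True
80 604 [190.  69. 271.] True
80 616 [173.  62. 273.] True
80 628 [156.  61. 276.] True
```

View pics/rt.png

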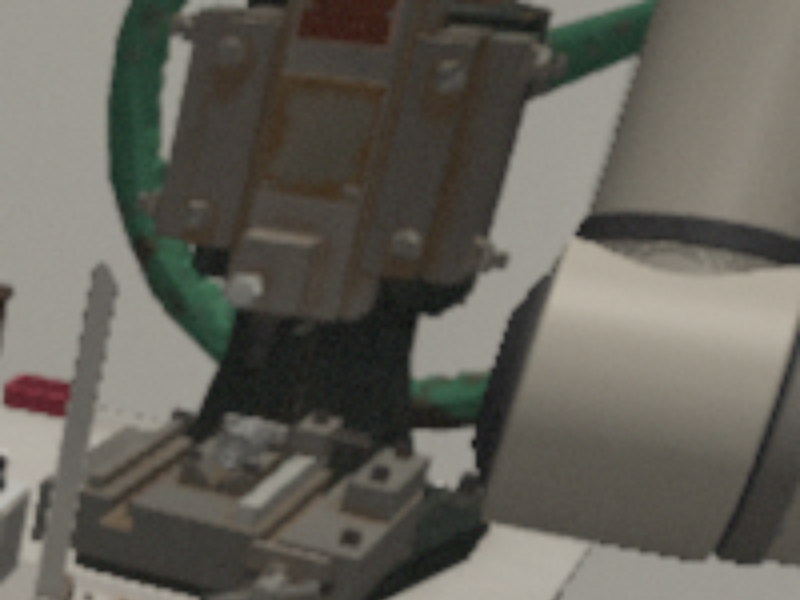

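```bash
python3 - <<'E'
import numpy as np,cv2
from h import pts
from scipy.optimize import least_squares
t=dict(np.load("scene0.npz"));P=pts(t);hsv=cv2.cvtColor(t["color"],cv2.COLOR_RGB2HSV)
m=(hsv[...,0]>60)&(hsv[...,0]<95)&(hsv[...,1]>80);m[:,:460]=0;m[110:]=0
q=P[m];q=q[(q[:,1]<-400)&(q[:,1]>-600)];print(len(q),q.min(0),q.max(0))
f=least_squares(lambda p:np.hypot(q[:,0]-p[0],q[:,2]-p[1])-p[2],[450,250,170],loss="soft_l1");print(f.x,np.abs(f.fun).mean())
E
```

```text
1078 [ 297.17020637 -469.75723458   73.4150311 ] [ 639.33598394 -436.25103269  349.64575766]
[455.03492949 245.75568898 162.3465925 ] 12.101464836738074
```

Emit:
carry_out:
  motion:
    - [0,0,0,-40,0]
    - [0,0,0,-80,0]
    - [0,0,0,-120,0]
    - [0,0,0,-160,0]
    - [0,0,0,-200,0]
    - [0,0,0,-240,0]

```text
time: 0.85
tool_pos: [136.4, -506.7, 467.1]
tcp_rot: [-3.14, -0.0, 0.263]
contact_force: [-0.1, -0.4, -0.2]
grip_width: 91.5
```

Emit:
carry_out:
  motion:
    - [0,0,0,-40,0]
    - [0,0,0,-80,0]
    - [0,0,0,-120,0]
    - [0,0,0,-160,0]
    - [0,0,0,-160,0]

```text
time: 1.48
tool_pos: [135.7, -504.0, 624.0]
tcp_rot: [-3.138, -0.001, 0.263]
contact_force: [-3.4, 19.6, 8.8]
grip_width: 91.9
```

```bash
python3 - <<'E'
from plant import bot
import cv2
o=bot.get_obs();print(o["joint_positions"],o["tool_pos"])
c=bot.capture("scene");cv2.imwrite("pics/s1.png",c["color"][:,:,::-1])
E
```

```text
[-1.45482812e+00  5.55933246e-01  3.56200394e-02  4.67606037e-04
  2.55361137e+00 -1.46349939e-01] [ 135.70751975 -503.96927177  623.95740545]
```

View pics/s1.png

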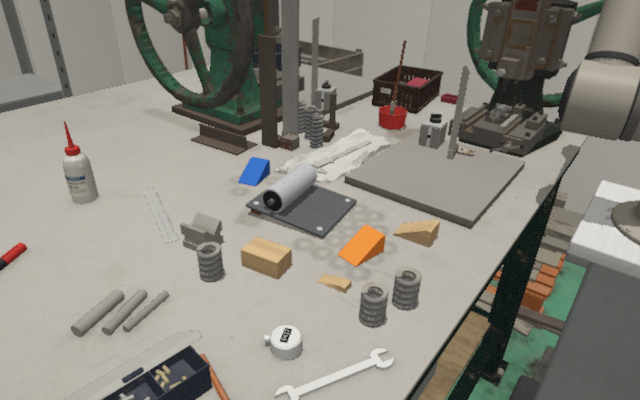

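The arm was at its stretch limit (j3), so I back inward and slightly down. The scene itself hasn't changed.

Emit:
carry_out:
  motion:
    - [0,0,-20,15,0]
    - [0,0,-50,20,0]
    - [0,0,-80,25,0]
    - [0,0,-110,25,0]
    - [0,0,-110,25,0]

```text
time: 2.15
tool_pos: [107.0, -396.4, 599.2]
tcp_rot: [-3.134, -0.001, 0.263]
contact_force: [0.4, -0.5, 0.9]
grip_width: 91.8
```

```bash
python3 - <<'E'
from plant import bot
o=bot.get_obs();print(o["joint_positions"],o["tool_pos"],o["contact_force"])
E
```

```text
[-1.49422908e+00  1.51451415e-01  7.65486862e-01 -2.58058173e-04
  2.23276023e+00 -1.86149553e-01] [ 106.96730693 -396.36138057  599.21892874] [ 0.43977727 -0.51042131  0.89719148]
```

```bash
cat > mv.py <<'E'
import numpy as np
def rel(o,pts):
    p=o["tool_pos"];y=o["tcp_rot"][2]
    ex=np.array([np.cos(y),np.sin(y)]);ey=np.array([np.sin(y),-np.cos(y)])
    for q in pts:
        d=np.array(q[:2])-p[:2];print(np.round([d@ex,d@ey,p[2]-q[2]],1))
E
python3 - <<'E'
from plant import bot
from mv import rel
import numpy as np
o=bot.get_obs()
rel(o,[(405*np.cos(a),405*np.sin(a),600) for a in np.radians(np.arange(-68,45,7))]+[(363,329,600)])
E
```

```text
[48.6 -8.5 -0.8]
[ 97.3 -17.5  -0.8]
[144.4 -32.3  -0.8]
[189.4 -52.8  -0.8]
[231.6 -78.6  -0.8]
[ 270.3 -109.4   -0.8]
[ 305.  -144.6   -0.8]
[ 335.2 -183.8   -0.8]
[ 360.3 -226.4   -0.8]
[ 380.  -271.7   -0.8]
[ 394.1 -319.1   -0.8]
[ 402.3 -367.9   -0.8]
[ 404.5 -417.3   -0.8]
[ 400.7 -466.6   -0.8]
[ 390.9 -515.1   -0.8]
[ 375.2 -562.    -0.8]
[ 353.9 -606.6   -0.8]
[ 435.5 -634.1   -0.8]
```

Emit:
carry_out:
  motion:
    - [0,25,-4,0,0]
    - [0,49,-8,0,0]
    - [0,73,-13,0,0]
    - [0,97,-18,0,0]
    - [0,121,-25,0,0]
    - [0,144,-32,0,0]
    - [0,167,-43,0,0]
    - [0,189,-53,0,0]

```text
time: 3.15
tool_pos: [277.2, -296.8, 599.3]
tcp_rot: [-3.133, -0.001, 0.263]
contact_force: [0.0, -0.6, -0.3]
grip_width: 91.8
```

```bash
python3 - <<'E'
from plant import bot
from mv import rel
import numpy as np
o=bot.get_obs();print(o["joint_positions"])
rel(o,[(405*np.cos(a),405*np.sin(a),600) for a in np.radians(np.arange(-40,45,7))]+[(363,329,600)])
E
```

```text
[-1.01164438  0.14074687  0.77840846  0.0045773   2.23006556  0.29931976]
[ 41.4 -26.6  -0.7]
[ 80.1 -57.3  -0.7]
[114.8 -92.6  -0.7]
[ 144.9 -131.8   -0.7]
[ 170.1 -174.4   -0.7]
[ 189.8 -219.7   -0.7]
[ 203.9 -267.1   -0.7]
[ 212.1 -315.9   -0.7]
[ 214.3 -365.3   -0.7]
[ 210.5 -414.6   -0.7]
[ 200.6 -463.    -0.7]
[ 185.  -510.    -0.7]
[ 163.7 -554.6   -0.7]
[ 245.3 -582.    -0.7]
```

Emit:
carry_out:
  motion:
    - [0,41,-27,0,0]
    - [0,80,-57,0,0]
    - [0,115,-93,0,0]
    - [0,145,-132,0,0]
    - [0,170,-174,0,0]
    - [0,190,-220,0,0]
    - [0,204,-267,0,0]
    - [0,212,-316,0,0]
    - [0,214,-365,0,0]
    - [0,212,-415,0,0]

```text
time: 4.4
tool_pos: [375.2, 161.0, 602.1]
tcp_rot: [-3.133, -0.0, 0.262]
contact_force: [0.2, 1.0, -0.9]
grip_width: 92.2
```

```bash
python3 - <<'E'
from plant import bot
from mv import rel
o=bot.get_obs();print(o["joint_positions"])
rel(o,[(363,329,100),(363.1,328.9,3)])
E
```

```text
[0.21025899 0.14347036 0.76643184 0.01074931 2.23171897 1.5251997 ]
[  31.8 -165.5  502.1]
[  31.8 -165.3  599.1]
```

Emit:
carry_out:
  motion:
    - [0,10,-50,0,5]
    - [0,20,-100,30,10]
    - [0,32,-150,80,10]
    - [0,32,-165,140,10]
    - [0,32,-165,200,10]
    - [0,32,-165,260,10]
    - [0,32,-165,320,10]
    - [0,32,-165,380,10]
    - [0,32,-165,430,10]
    - [0,32,-165,460,10]

```text
time: 5.65
tool_pos: [362.0, 332.3, 140.1]
tcp_rot: [-3.135, 0.005, 0.088]
contact_force: [-0.1, 0.5, 0.6]
grip_width: 91.8
```

```bash
python3 - <<'E'
from plant import bot
from mv import rel
o=bot.get_obs();print(o["joint_positions"])
rel(o,[(363.1,328.9,3)])
E
```

```text
[0.58119195 0.37289494 1.74137437 0.00931364 1.02816358 2.05933575]
[  0.8   3.4 137.1]
```

Emit:
carry_out:
  motion:
    - [0,1,3,40,0]
    - [0,1,3,80,0]
    - [0,1,3,110,0]
    - [0,1,3,127,0]
    - [0,1,3,136,0]
    - [0,1,3,136,0]

```text
time: 6.4
tool_pos: [362.7, 330.3, 3.4]
tcp_rot: [-3.135, 0.005, 0.088]
contact_force: [-0.3, 0.0, -0.3]
grip_width: 91.6
```

```bash
python3 - <<'E'
from plant import bot
import cv2
o=bot.get_obs();print(o["tool_pos"],o["contact_force"])
c=bot.capture("scene");cv2.imwrite("pics/s2.png",cv2.resize(c["color"][130:300,300:540],(800,567))[:,:,::-1])
E
```

```text
[362.66472546 330.32116866   3.37479494] [-0.26381359  0.0386244  -0.30832436]
```

View pics/s2.png

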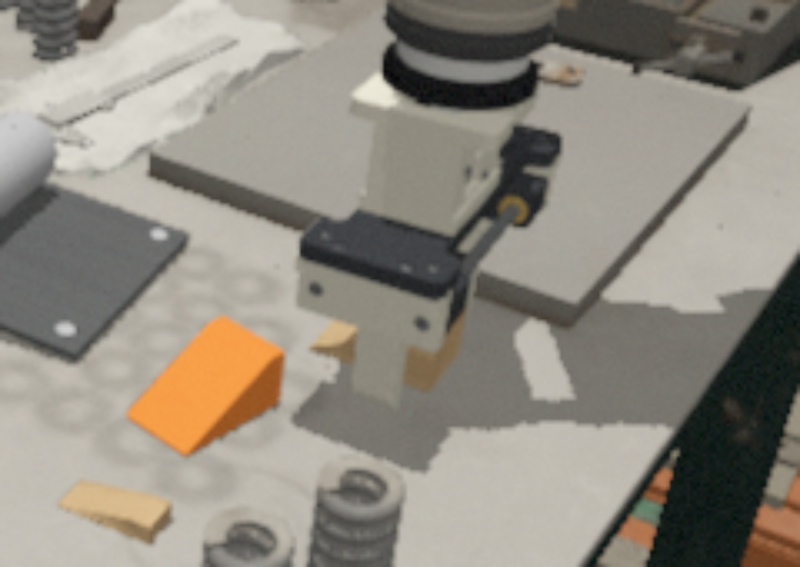

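The open fingers straddle the tall wedge, around crop px (370,360), toe visible at (330,338). Closing.

Emit:
carry_out:
  motion:
    - [0.3,0,0,0,0]
    - [0.6,0,0,0,0]
    - [1,0,0,0,0]
    - [1,0,0,0,0]
    - [1,0,0,0,0]
    - [1,0,0,0,0]

```text
time: 7.2
tool_pos: [362.9, 330.4, 4.1]
tcp_rot: [-3.135, 0.004, 0.088]
contact_force: [-0.7, -0.3, 2.6]
grip_width: 45.0
```

Emit:
carry_out:
  motion:
    - [1,0,0,-15,0]
    - [1,0,0,-40,0]
    - [1,0,0,-70,0]
    - [1,0,0,-100,0]
    - [1,0,0,-100,0]

```text
time: 7.82
tool_pos: [364.7, 330.7, 106.8]
tcp_rot: [-3.132, -0.001, 0.088]
contact_force: [0.7, 0.4, -1.6]
grip_width: 45.0
```

```bash
python3 - <<'E'
from plant import bot
import cv2,numpy as np
from h import pts
o=bot.get_obs();print(o["tool_pos"],o["tcp_rot"],o["contact_force"],o["grip_width"])
c=bot.capture("top");np.savez("top3.npz",**c)
a=cv2.resize(c["color"][230:370,250:400],(400,373));s=bot.capture("scene");b=cv2.resize(s["color"][120:260,360:510],(400,373))
cv2.imwrite("pics/s3.png",np.hstack([a,b])[:,:,::-1])
E
```

```text
[364.74389904 330.71137502 106.84392017] [-3.13229643e+00 -5.47639037e-04  8.79284401e-02] [ 0.7103455   0.44355356 -1.5717178 ] 44.97267569759851
```

View pics/s3.png

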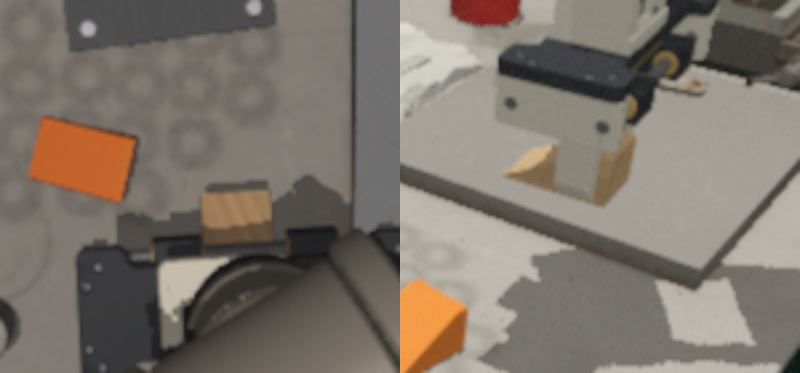

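```bash
python3 - <<'E'
import numpy as np,cv2
from h import pts
from wf import comp
from mv import rel
from plant import bot
o=bot.get_obs()
t=dict(np.load("top3.npz"));P=pts(t);hsv=cv2.cvtColor(t["color"],cv2.COLOR_RGB2HSV)
m=np.zeros((400,640),bool);m[295:325,322:360]=1
m=comp(m&(hsv[...,1]>80)&(hsv[...,0]<22)&(hsv[...,0]>8));q=P[m]
y=.088;ex=np.array([np.cos(y),np.sin(y)]);ey=np.array([-np.sin(y),np.cos(y)])
d=q[:,:2]-o["tool_pos"][:2];a=d@ex;b=d@ey
print("along",np.percentile(a,[1,50,97,99,100]),"lat",np.percentile(b,[1,99]),"z",np.percentile(q[:,2],[1,99]))
k=(a>np.percentile(a,90));print("toe z",q[k,2].mean())
A=np.c_[a,np.ones(len(a))];print("slope",np.degrees(np.arctan(np.linalg.lstsq(A,q[:,2],rcond=None)[0])))
th=np.radians(9.25);O=np.array([594.8,389.5]);e=np.array([np.cos(th),np.sin(th)])
for x,z in((-47,90),(-47,40),(-47,22)): print(O+e*x); rel(o,[(*(O+e*x),z)])
E
```

```text
along [ 22.36521933  36.33233072  50.31880622  50.87688964 136.87493031] lat [-21.10377318  23.62967288] z [ -1.80235538 169.98167553]
toe z 152.45399726246973
slope [ 73.82701565 -85.92618214]
[548.41117077 381.94509942]
[189.  -35.8  14.3]
[548.41117077 381.94509942]
[189.  -35.8  64.3]
[548.41117077 381.94509942]
[189.  -35.8  82.3]
```

Emit:
carry_out:
  motion:
    - [1,30,-6,0,-1]
    - [1,65,-12,0,-2]
    - [1,100,-19,0,-3]
    - [1,135,-26,0,-4]
    - [1,165,-31,0,-4.2]
    - [1,189,-36,10,-4.2]
    - [1,189,-36,25,-4.2]
    - [1,189,-36,40,-4.2]
    - [1,189,-36,55,-4.2]
    - [1,189,-36,60,-4.2]

```text
time: 9.18
tool_pos: [546.8, 382.2, 42.2]
tcp_rot: [-3.135, 0.006, 0.162]
contact_force: [0.2, -0.5, -0.7]
grip_width: 45.0
```

```bash
python3 - <<'E'
from plant import bot
import cv2,numpy as np
from mv import rel
o=bot.get_obs();print(o["tool_pos"],o["tcp_rot"],o["contact_force"],o["grip_width"])
rel(o,[(548.4,381.9,22)])
c=bot.capture("top")
a=cv2.resize(c["color"][130:270,240:390],(400,373));s=bot.capture("scene");b=cv2.resize(s["color"][130:270,230:380],(400,373))
cv2.imwrite("pics/s4.png",np.hstack([a,b])[:,:,::-1])
E
```

```text
[546.78030017 382.17115808  42.21809862] [-3.13535029  0.00614797  0.16155651] [ 0.21753613 -0.48943558 -0.74778924] 45.043607945985336
[ 1.6  0.5 20.2]
```

View pics/s4.png

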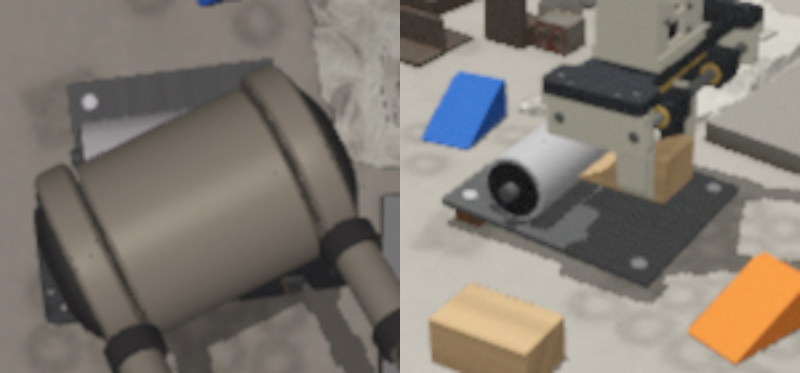

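Emit:
carry_out:
  motion:
    - [1,1,0,8,0]
    - [1,1,0,14,0]
    - [1,1,0,18,0]
    - [1,1,0,20,0]
    - [1,1,0,20,0]

```text
time: 9.9
tool_pos: [548.3, 382.7, 23.1]
tcp_rot: [-3.135, 0.005, 0.161]
contact_force: [1.0, -0.1, -0.8]
grip_width: 45.0
```

Emit:
carry_out:
  motion:
    - [1,0,0,1,0]
    - [1,0,0,2,0]
    - [1,0,0,3,0]
    - [1,0,0,3,0]

```text
time: 10.4
tool_pos: [548.3, 382.7, 20.2]
tcp_rot: [-3.135, 0.005, 0.161]
contact_force: [0.4, 0.2, 0.1]
grip_width: 44.8
```

Near contact. Releasing slowly.

Emit:
carry_out:
  motion:
    - [1,0,0,0.7,0]
    - [0.42,0,0,0.7,0]
    - [0.35,0,0,0.7,0]
    - [0.2,0,0,0.7,0]
    - [0.1,0,0,0.7,0]
    - [0,0,0,0,0]
    - [0,0,0,-20,0]
    - [0,0,0,-50,0]

```text
time: 11.4
tool_pos: [548.4, 382.3, 71.1]
tcp_rot: [-3.135, 0.006, 0.161]
contact_force: [0.3, 0.6, -0.0]
grip_width: 91.7
```

Emit:
carry_out:
  motion:
    - [0.5,-30,0,0,0]
    - [1,-55,0,0,0]
    - [1,-55,0,0,0]
    - [1,-55,0,0,0]
    - [1,-55,0,0,0]
    - [1,-55,0,0,0]

```text
time: 12.15
tool_pos: [494.6, 373.4, 71.3]
tcp_rot: [-3.135, 0.006, 0.161]
contact_force: [-0.2, -0.6, -0.5]
grip_width: 36.4
```

```bash
cat > look.py <<'E'
import sys
from plant import bot
import cv2,numpy as np
n=sys.argv[1]
o=bot.get_obs();print(o["tool_pos"],o["tcp_rot"],o["contact_force"],o["grip_width"])
c=bot.capture("top");s=bot.capture("scene");np.savez(f"{n}.npz",tc=c["color"],td=c["depth"],sc=s["color"],sd=s["depth"])
np.savez(n+"_t.npz",**c);np.savez(n+"_s.npz",**s)
a=cv2.resize(c["color"][130:270,240:390],(400,373));b=cv2.resize(s["color"][130:270,230:380],(400,373))
cv2.imwrite(f"pics/{n}.png",np.hstack([a,b])[:,:,::-1])
E
python3 look.py s5
```

```text
[494.64332686 373.38292589  71.31612307] [-3.13522942  0.00568263  0.1610221 ] [-0.15188686 -0.59235269 -0.47152491] 36.40354728340049
```

View pics/s5.png

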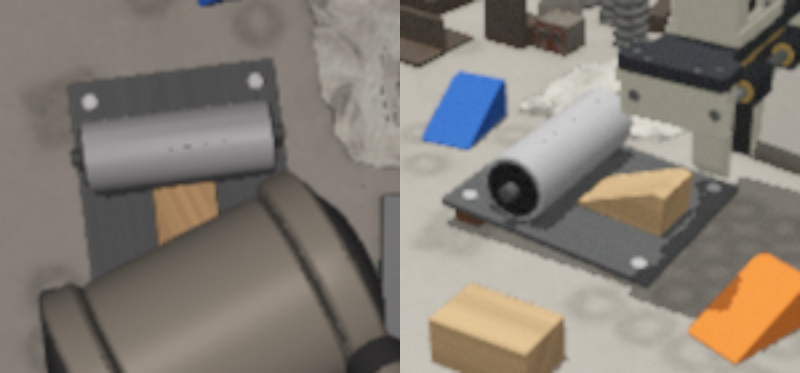

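The wedge lies flat on the ramp, toe near the roller at left crop (185,185). I lower the closed fingers behind the heel and push slowly.

Emit:
carry_out:
  motion:
    - [1,0,0,20,0]
    - [1,0,0,40,0]
    - [1,0,0,49,0]
    - [1,0,0,49,0]
    - [1,8,0,49,0]
    - [1,16,0,49,0]
    - [1,19,0,49,0]
    - [1,21,0,49,0]
    - [1,23,0,49,0]
    - [1,25,0,49,0]

```text
time: 13.5
tool_pos: [518.4, 377.5, 22.1]
tcp_rot: [-3.136, 0.007, 0.161]
contact_force: [-1.6, -0.6, 1.1]
grip_width: 0.3
```

```bash
python3 look.py s6
```

```text
[518.4301515  377.528675    22.07153237] [-3.13556432  0.00672603  0.16120025] [-1.6067569  -0.57071878  1.07278761] 0.2544774756068919
```

View pics/s6.png

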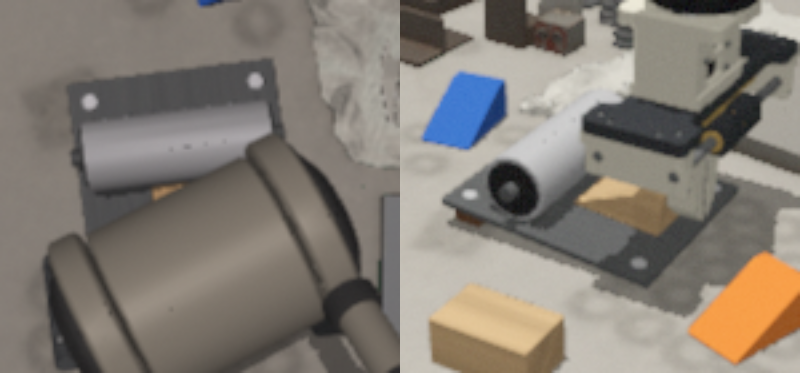

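Emit:
carry_out:
  motion:
    - [1,1,0,0,0]
    - [1,2,0,0,0]
    - [1,3,0,0,0]
    - [1,4,0,0,0]
    - [1,5,0,0,0]
    - [1,6,0,0,0]
    - [1,7,0,0,0]
    - [1,8,0,0,0]
    - [1,9,0,0,0]
    - [1,10,0,0,0]

```text
time: 14.85
tool_pos: [528.6, 379.2, 22.0]
tcp_rot: [-3.135, 0.006, 0.161]
contact_force: [-1.1, 0.3, 1.5]
grip_width: 0.6
```

```bash
python3 look.py s7
```

```text
[528.62597139 379.18188086  21.97457855] [-3.1354709   0.00618397  0.16116851] [-1.06428138  0.28589729  1.54720906] 0.58309006287203
```

View pics/s7.png

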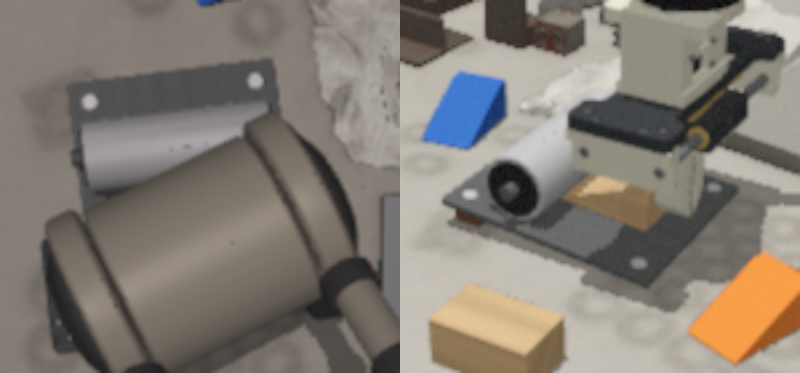

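Emit:
carry_out:
  motion:
    - [1,0.7,0,0,0]
    - [1,1.4,0,0,0]
    - [1,2.1,0,0,0]
    - [1,2.8,0,0,0]
    - [1,3.5,0,0,0]
    - [1,4.2,0,0,0]
    - [1,5,0,0,0]

```text
time: 15.82
tool_pos: [533.7, 380.0, 22.0]
tcp_rot: [-3.135, 0.006, 0.161]
contact_force: [-2.2, -0.4, 0.5]
grip_width: 0.5
```

```bash
python3 look.py s8; python3 - <<'E'
import numpy as np,cv2
a=np.load("s7_s.npz")["color"];b=np.load("s8_s.npz")["color"];z=np.load("scene0.npz")["color"]
f=lambda x:cv2.resize(x[160:225,255:320],(390,390))
cv2.imwrite("pics/d8.png",np.hstack([f(z),f(b)])[:,:,::-1])
E
```

```text
[533.73572789 380.0440064   21.95218412] [-3.13533182  0.00590566  0.16107521] [-2.18926427 -0.36691185  0.50006282] 0.5434796051460289
```

View pics/s8.png

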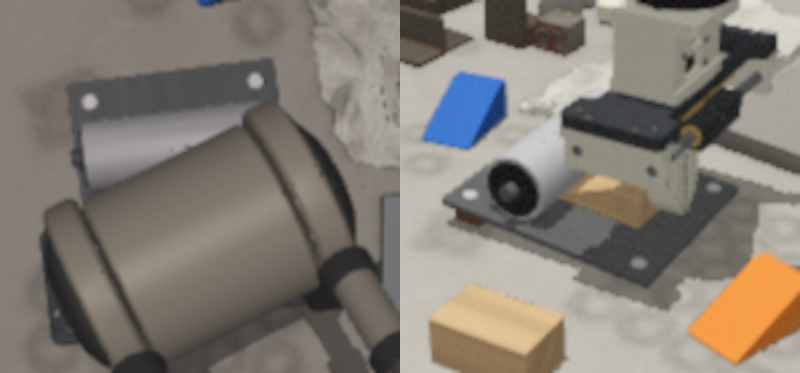

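View pics/d8.png

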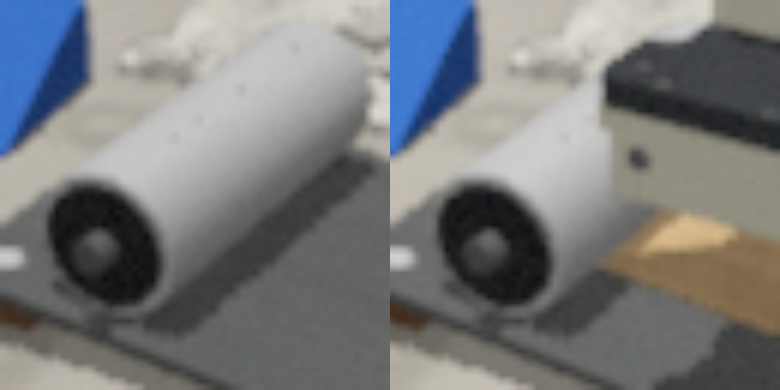

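Wedge nearly snug; the roller end hasn't moved (left: before, right: now). A few more small millimetres, watching for roller movement.

Emit:
carry_out:
  motion:
    - [1,0.5,0,0,0]
    - [1,1,0,0,0]
    - [1,1.5,0,0,0]
    - [1,2,0,0,0]
    - [1,2.5,0,0,0]
    - [1,3,0,0,0]
    - [1,3,0,0,0]

```text
time: 16.8
tool_pos: [536.2, 380.5, 22.1]
tcp_rot: [-3.135, 0.007, 0.161]
contact_force: [-5.0, -0.3, 4.2]
grip_width: 0.1
```

```bash
python3 look.py s9; cat > pc.py <<'E'
import numpy as np,cv2,sys
g=lambda n:cv2.cvtColor(dict(np.load(n))["color"],cv2.COLOR_RGB2GRAY).astype(np.float32)
z=g("scene0.npz")
for n in sys.argv[1:]:
    b=g(n+"_s.npz")
    t=z[186:214,260:286];r=cv2.matchTemplate(b[181:219,255:291],t,cv2.TM_CCOEFF_NORMED)
    _,mv,_,p=cv2.minMaxLoc(r);x,y=p
    s=lambda a,c,d:(a-d)/(2*(a-2*c+d)) 
    print(n,mv,x-5+s(r[y,x-1],r[y,x],r[y,x+1]),y-5+s(r[y-1,x],r[y,x],r[y+1,x]))
E
python3 pc.py s5 s7 s8 s9
```

```text
[536.19644399 380.51035073  22.08316331] [-3.13547028  0.00687549  0.16118865] [-4.96938553 -0.29252828  4.19682683] 0.13532468218749386
s5 0.9981456995010376 -0.0004816045 -0.017752556
s7 0.998313844203949 -0.008563221 -0.026726801
s8 0.9982860088348389 0.0028438491 -0.020434417
s9 0.9897964000701904 -0.7972151 -0.33654675
```

The force rose to 5 N and the roller moved about 0.9 px (~1.5 mm) uphill, so the wedge is seated. Backing off.

Emit:
carry_out:
  motion:
    - [1,-2,0,0,0]
    - [1,-6,0,0,0]
    - [1,-20,0,0,0]
    - [1,-35,0,0,0]
    - [1,-40,0,-30,0]
    - [1,-60,0,-80,0]
    - [1,-100,0,-130,0]
    - [1,-130,0,-150,0]

```text
time: 17.9
tool_pos: [409.0, 359.3, 175.9]
tcp_rot: [-3.133, 0.002, 0.161]
contact_force: [0.0, 0.1, -0.4]
grip_width: 0.6
```

```bash
python3 look.py s10; python3 pc.py s10; python3 - <<'E'
import numpy as np,cv2
from wf import wedge
from h import pts
np.set_printoptions(precision=1,suppress=True)
t=dict(np.load("s10_t.npz"))
r=wedge(t,285,345,185,235,15);print(r[:-1])
th=np.radians(9.25);e=np.array([np.cos(th),np.sin(th)]);n=np.array([-e[1],e[0]]);O=np.array([594.8,389.5])
print("box in ramp",np.c_[(r[2]-O)@e,(r[2]-O)@n])
P=pts(t);z=P[...,2];m=np.zeros(z.shape,bool);m[145:215,262:350]=1;m&=(z>54)&(z<85)
q=P[m][:,:2];print("roller",((q.mean(0))-O)@e,((q.mean(0))-O)@n)
P=pts(dict(np.load("top0.npz")));z=P[...,2];m=np.zeros(z.shape,bool);m[145:215,262:350]=1;m&=(z>54)&(z<85)
q=P[m][:,:2];print("roller before",((q.mean(0))-O)@e,((q.mean(0))-O)@n)
E
```

```text
[408.97237185 359.27340495 175.91234932] [-3.13347618e+00  2.11189531e-03  1.61170435e-01] [ 0.03132246  0.06557297 -0.39071697] 0.6219129508194272
s10 0.9894614815711975 -0.7906821 -0.34442782
(np.int64(711), ((573.3330078125, 388.3030700683594), (56.83951950073242, 45.776405334472656), 9.68664264678955), array([[541.5, 406.1],
       [549.2, 361. ],
       [605.2, 370.5],
       [597.5, 415.6]], dtype=float32), np.float64(14.08018611826043), array([24.5, 47.3]))
box in ramp [[-50.   24.9]
 [-49.6 -20.8]
 [  7.2 -20.4]
 [  6.9  25.4]]
roller 28.34007981348025 0.4475765788187507
roller before 26.417269779803146 0.10378423762955144
```

View pics/s10.png

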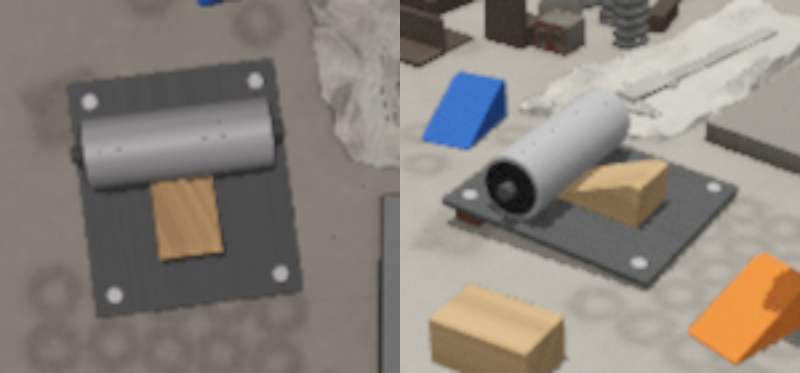

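The wedge is seated, square, and about 2 mm off mid-width. The roller is about 2 mm uphill of its place and steady after the fingers left. Handing in.

```bash
python3 - <<'E'
from plant import bot
print(bot.close_job()); print(bot.get_obs()["time"])
E
```

```text
the job is handed in; nothing more can be done
None
the job is handed in; nothing more can be done
```

The tall wooden wedge is chocked under the roller, and I handed the job in at about 18 s of the 35 s allowed; no verdict was reported.

**What I did:** I gripped the wedge across its width and carried it over the press. I set it flat on the low side of the ramp, released it, and slid it up from the heel with closed fingers. I stopped when the push force rose to about 5 N and the roller crept uphill by roughly 1.5–2 mm.

**Last checks, after the fingers had left:**

| Check | Measured | Allowed |
|---|---|---|
| Wedge centre, ramp x | about -15 mm | -26.5 to 18 mm |
| Wedge centre, ramp y | about +2 mm | within 25 mm |
| Wedge yaw against ramp (box fit) | within about 1° | 12° |
| Roller, ramp x | about 28–30 mm | 18 to 60 mm |

- **Stability:** the roller had not moved between the end of the push and the last picture, and the gripper was about 130 mm back and 150 mm up, touching nothing.
- **Roller position:** the pictures put it about 1.6 mm low before the push, which is within calibration error.
- **Wedge yaw:** a rougher fit from the wedge's surface slope put the yaw about 5° off square. I trusted the box outline instead, and both are inside the limit.
- **Joint limit:** early on, while raising the arm, joint 3 read 0.036 against a lower range of 0.04, with about 20 N on the force reading. I backed off at once. No failure was reported, but I can't tell whether that counts against the joint range rule.

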